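# Unlock a corrosion coupon holder and show its coupon to the inspection camera

## Task

On the drained test cell, turn the locking knob of the port that carries the coupon holder (the flat rectangular grip head, not the round blank plug) anticlockwise until it clicks over to its open stop, then draw the holder out of the lid. Hold it up for the inspection camera, hanging upright, the middle of the steel coupon straight in front of the lens at lens height and 11 cm from the lens front, with a broad face of the coupon square to the lens. Finish while holding it still there in the gripper; leave the blanked port locked and do not disturb the camera or the other things on the bench.

Things in the scene. Friction and masses are not known exactly. Their poses are not given: they have to be found in the camera images.
- tank: Corrosion test cell fixed to the bench: clear box, grey lid 200 x 320 mm (its x by y), lid top 120 mm above the bench. Origin: centre of its underside; z up; x runs from the two locking knobs towards the two ports. Knobs at x -40, y +80 (a) and -80 mm (b); ports at x +45, same y. One port has the coupon holder, the other the blank plug; which is which changes.
- port_a (a point): Centre of port a at the lid's top face (tank x +45, y +80 mm): a slot 34 mm along the tank's x, 18 mm along y, through the 10 mm lid.
- port_b (a point): The same for port b (tank x +45, y -80 mm).
- knob_a (a joint): Turn of port a's locking knob, rad: 0 locked, its steel keeper blade lying over the flange in port a; grows anticlockwise from above to the open stop at 1.3, the blade swung clear. An over-centre detent spring resists with 0.16 N m at 0, falling to none at 0.65 (plus 0.02 friction), then snaps it on to the open stop; short of 0.65 it springs back to 0.
- knob_b (a joint): The same for port b's locking knob.
- knob_a_grip (a point): On the vertical axis of knob a, 36 mm above the lid: TCP point, tool down. Black finger bar 46 x 14 mm, from 15 to 40 mm above the lid, on a 40 mm disc. The bar lies along this point's x, as does the keeper blade below it (16 mm wide, end 68 mm from the axis, top 11 mm above the lid); all turn together. Nothing else taller than 6 mm within 55 mm of the axis, bar the blade.
- knob_b_grip (a point): The same for knob b.
- holder: White loose coupon holder, about 100 g, hanging by its flange. Origin: centre of the flange's underside, on the lid; z up; x along the head's long side; y normal to the coupon's faces. Flange 54 mm across, 5 thick; grip head 28 (x) x 14 (y) mm, 5 to 47 above the origin; steel coupon 25 (x) x 3 (y) mm, 20 to 95 mm below. Its x is within 0.15 rad of the tank's. Raise it 95 mm to clear the lid.
- head_mid (a point): On the holder's z axis, 28 mm above its origin: TCP point, tool down, gripping the head across its 14 mm thickness.
- coupon_mid (a point): Middle of the steel coupon, 57.5 mm below the holder's origin; axes as the holder's.
- coupon_foot (a point): Middle of the coupon's lower edge, 95 mm below the holder's origin.
- plug: White blank plug in the other port: the same 54 mm flange, but a round head 32 mm across and 20 mm high on it. Origin: centre of the flange's underside. Leave it in its port, locked.
- lens (a point): Centre of the lens front (33 mm across) of the inspection camera, looking level; lens axis 195 to 235 mm above the bench. x points from the scene into the lens along its axis; z up. Behind this point: lens 32 mm, camera body 44 mm square to 84 mm, clamp, and at 100 mm the axis of a 16 mm post, 314 mm high.
- focus (a point): The point on the lens axis 110 mm in front of the lens, where the middle of the coupon belongs; axes as lens.
- stand: The camera's stand, fixed: round base 120 mm across with the post in its middle, carrying the camera. Origin: centre of its underside; the camera looks along its -x.
- bottle: White reagent bottle, 64 mm across, 150 mm high, loose; a bystander. Origin: centre of its underside.
- beaker: Small glass beaker, 64 mm across, 85 mm high, loose; a bystander. Origin: centre of its underside.
- tray: Low white tray with spare coupons, 90 x 120 x 18 mm, loose; a bystander. Origin: centre of its underside.
Not all that is in view belongs to the job. Leave any yellow look-alike of the holder alone.

How it is judged:
By the outcome, as a careful person would: the job done as asked, in the order asked, and still so for the second after the job is handed in, while the arm keeps its last pose, push and grip.
It also fails if it takes over 48 s, if anything falls off the work surface, if the arm or the gripper's body presses on something with over 40 N, if the wrist force passes 120 N, or if a joint passes its speed limit or range.

## Robot

A 7-joint arm with a two-finger parallel gripper is mounted at the origin on the work surface. World frame = base frame: x ahead of the robot, y to its left, z up, the work surface at z = 0. Lengths are in m, angles in degrees, forces in N, time in s.
With the tool pointing down it reaches from about 0.4 to 0.85 m from the base axis. Payload 4.4 kg.
Tool frame: the origin (TCP) lies between the finger pads, 19 mm behind the fingertips; this is the grasp point; z points along the fingers, y is the line along which they close (so a half turn about z gives the same grasp; the last joint's range is limited). The gripper opens to 94 mm and grips with 3 to 60 N. Pads are 16 mm wide; open, the fingers measure 119 mm over their backs; the gripper's body (75 mm by 177 mm) begins 78 mm behind the grasp point.
Start: joints at [72.72, 36.005, 2.206, 86.941, -1.547, 57.084, -1.146], TCP at [0.152, -0.632, 0.224] pointing down, gripper open.
Joint ranges: [-175.42, 175.42], [-21.48, 121.26], [-71.46, 75.88], [10.55, 141.38], [-63.04, 243.04], [13.31, 113.54], [-168.57, 168.57]. Speed limits (degrees/s): [147.25, 147.25, 180, 180, 180, 180, 180].

## Interface

Orientations are given as [roll, pitch, yaw] about the fixed x, y, z axes, in that order (R = Rz(yaw) Ry(pitch) Rx(roll)).
In Python, from cell import manip gives the robot as it stands. The module is installed in compiled form; this text tells all that it offers.
- The arm moves only by the tool drive_tool, never from a script. Its argument "deltas" is a list of rows, each an object of numbers: "x", "y", "z": the shift along the world's x, y, z as a fraction of full scale; "ax", "ay", "az": the turn, a rotation vector about the world's x, y, z as a fraction of full scale. A call has exactly 8 rows; each row is the pose to reach, as a shift and turn from the pose commanded when the call began; what a row does not reach only later rows make up. Full scale, the value 1, is 0.4 m for a shift and 0.5 rad for a turn. A row lasts 1/12 s, in which the tool goes at most 41.7 mm and 7.16 degrees, less where a joint would pass 70% of its speed; a pose out of reach is approached as far as the arm can. A call with a number of a shift or a turn outside -1 to 1 is refused whole. A call with a gripper value outside its range is refused whole. "gripper" is the closure, from 0 (fully open) to 1 (shut), set as the call begins (left out, the last holds). The fingers move at their own pace and stop on an object; the grip force is fixed at half the most. Time passes only in rows, so rows that repeat a pose let the fingers close, or fill a call up. It gives the time, the measured TCP pose, the force, the opening and the grip force at its end, in the units of the state.
- manip.read_state(): the state, without advancing time (a new reading comes with each control period).
- manip.capture(name): name is "scene" or "top" or "wrist"; returns a dict with "pixels" (384x512x3 uint8, blue, green, red), "intrinsics" (3x3 intrinsics, pixels), "rvec" (rotation vector, rad) and "tvec" (3), from world to camera coordinates, as OpenCV has them. Camera axes: x right, y down, z forward; pixel columns grow to the right and rows downward; lengths in m; the calibration is good to about 2 mm. A picture is of the moment at which its call begins. There is no depth.
- manip.job_done(): hands the job in; it is judged then, once.
The state is a dict: "clock": time; "q": joint angles; "joint_vel": joint speeds; "effort": joint torques, N m; "ee_pos": TCP position; "tool_rot": TCP orientation; "ft_force": force on the tool from outside, world axes, zero at the start; "torque": the same for the moment, N m; "grip_width": opening from 0.0 (shut) to 1.0 (fully open); "grasp_force": force on a finger pad.
Only numpy, scipy, OpenCV 4.12 (cv2) and the standard library are available. Lean on these libraries where they do the work, as an engineer would, in place of code of your own. Each camera call takes 0.05 s, during which the arm holds its last target. There are 200 camera calls.

## Working session

There is one attempt and no reset: what is moved stays moved. The work goes in short steps, Python scripts to look and compute and a tool call to move; the robot and the scene stay as the last step left them, time stands still between calls to the robot, and variables do not carry over. Pictures are saved under pics/ and viewed, at most 10 in all, crops included, and the job is handed in when it is done.

Besides the shell and the picture viewer there is one more tool, called after "Emit:" as name([rows], argument=value, ...), one row to a line, values as JSON. drive_tool: Moves the arm, as the interface text tells. Shift numbers are shares of 0.4 m and turn numbers shares of 0.5 rad, none past 1 either way. Its arguments: {"type":"object","properties":{"deltas":{"type":"array","items":{"type":"object","properties":{"x":{"type":"number"},"y":{"type":"number"},"z":{"type":"number"},"ax":{"type":"number"},"ay":{"type":"number"},"az":{"type":"number"}}}},"gripper":{"type":"number"}},"required":["deltas"]}

```bash
mkdir -p pics; cat > h.py <<'E'
import numpy as np, cv2
from cell import manip
def cap(n,f=None):
    c=manip.capture(n); 
    if f: cv2.imwrite('pics/'+f,c['pixels']); np.savez('pics/'+f+'.npz',**c)
    return c
def load(f): return dict(np.load('pics/'+f+'.npz'))
def ray(c,u,v):
    R=cv2.Rodrigues(np.array(c['rvec'],float))[0]; t=np.array(c['tvec'],float).ravel()
    d=R.T@np.linalg.inv(c['intrinsics'])@np.array([u,v,1.]); return -R.T@t,d/np.linalg.norm(d)
def onz(c,u,v,z):
    o,d=ray(c,u,v); return o+d*(z-o[2])/d[2]
def proj(c,p):
    return cv2.projectPoints(np.array(p,float).reshape(-1,3),np.array(c['rvec'],float),np.array(c['tvec'],float),np.array(c['intrinsics'],float),None)[0].reshape(-1,2)
def tri(c1,p1,c2,p2):
    o1,d1=ray(c1,*p1);o2,d2=ray(c2,*p2)
    s=np.linalg.lstsq(np.c_[d1,-d2],o2-o1,rcond=None)[0]
    a,b=o1+d1*s[0],o2+d2*s[1]; return (a+b)/2,np.linalg.norm(a-b)
E
python3 - <<'E'
from h import *
ims=[]
for n in('scene','top','wrist'):
    c=cap(n,n+'0.png'); print(n,ray(c,256,192)); 
print(manip.read_state())
E
```

```text
scene (array([ 1.23639086, -0.41217648,  0.75170469]), array([-0.69218165,  0.37439821, -0.61701745]))
top (array([ 0.36825676, -0.06703455,  1.29599713]), array([ 0.15573732,  0.0161964 , -0.98766571]))
wrist (array([ 0.23252743, -0.61265836,  0.38523863]), array([-0.27310482, -0.07369351, -0.95915746]))
{'clock': 0.15, 'q': array([72.71922266, 36.04517632,  2.20425315, 86.98148738, -1.54646504,
       57.08367403, -1.14723864]), 'joint_vel': array([-0.04443613, -0.14197582, -0.01063714, -0.20806158,  0.02904734,
       -0.03734792, -0.04076559]), 'effort': array([ 1.28779811e-03, -5.50096643e+01,  1.14482693e+00, -1.86817968e+01,
       -5.22122404e-02,  2.09263468e-02,  1.16111664e-04]), 'ee_pos': array([ 0.15176516, -0.63155343,  0.22359103]), 'tool_rot': array([-1.79919383e+02,  1.46558489e-03,  1.35086391e+01]), 'ft_force': array([ 0.06175647, -0.2458917 , -0.11562788]), 'torque': array([ 0.00512666,  0.03086885, -0.02198778]), 'grasp_force': 0.0, 'grip_width': 0.9977833152813863}
```

View pics/scene0.png

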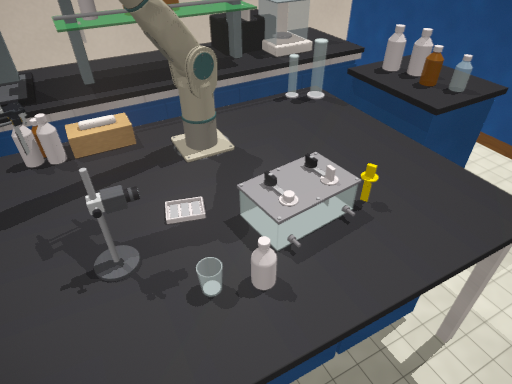

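View pics/top0.png

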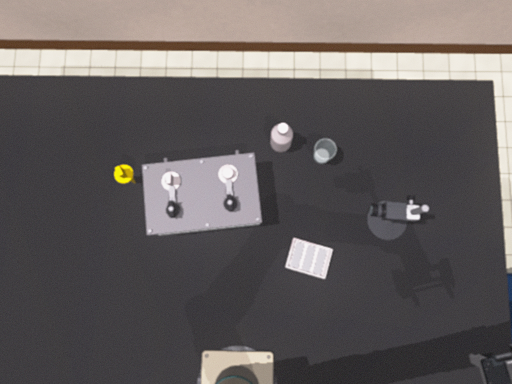

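Scene and top views: candidates are the white rectangular head at top (171,180) / scene (330,173); the round plug at top (228,173) / scene (289,197); the yellow look-alike at top (123,173) / scene (369,180). The holder is the first, with its knob at top (172,209). A close crop will check that.

```bash
python3 - <<'E'
from h import *
t=load('top0.png');s=load('scene0.png')
a=cv2.resize(t['pixels'][145:245,130:270],None,fx=5.6,fy=5.6,interpolation=cv2.INTER_CUBIC)[:,:784]
a=cv2.resize(t['pixels'][150:240,135:265],(780,540)[:2],interpolation=cv2.INTER_CUBIC)
cv2.imwrite('pics/c1.png',a)
b=cv2.resize(s['pixels'][145:220,235:365],(780,450),interpolation=cv2.INTER_CUBIC); cv2.imwrite('pics/c2.png',b)
c=np.vstack([cv2.resize(t['pixels'][185:245,355:435],(400,300),interpolation=cv2.INTER_CUBIC),cv2.resize(s['pixels'][165:225,75:155],(400,300),interpolation=cv2.INTER_CUBIC)]); cv2.imwrite('pics/c3.png',c)
E
```

```text
(no output)
```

View pics/c1.png

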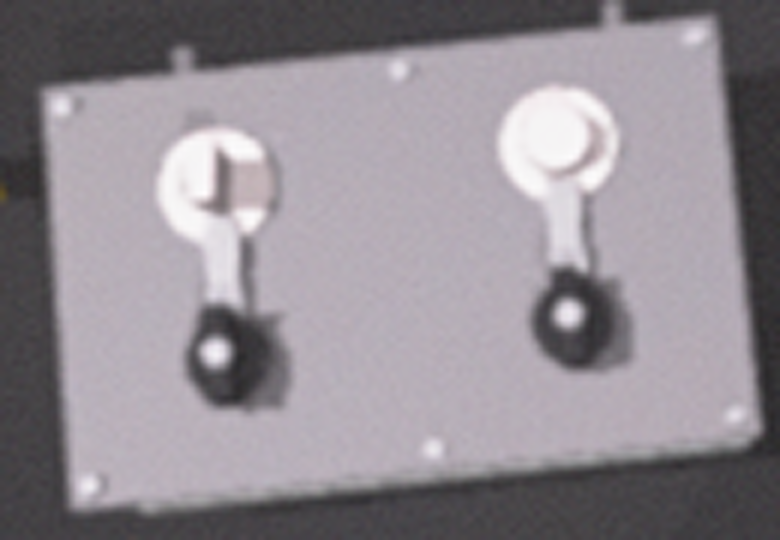

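View pics/c3.png

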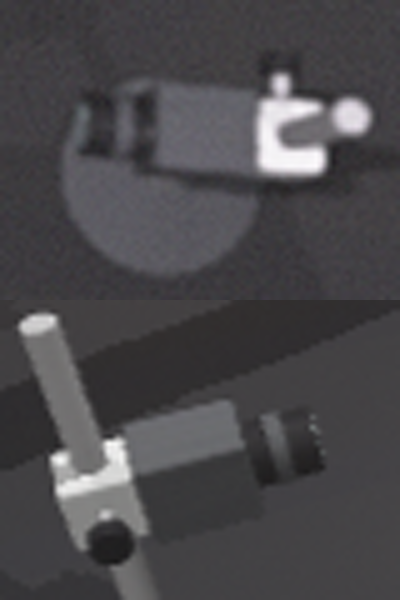

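```bash
python3 - <<'E'
from h import *
np.set_printoptions(precision=4,suppress=True)
t=load('top0.png');s=load('scene0.png')
g=cv2.cvtColor(t['pixels'],cv2.COLOR_BGR2GRAY); m=np.zeros_like(g); m[148:242,130:270]=(g[148:242,130:270]>105)*255
m=cv2.morphologyEx(m,cv2.MORPH_CLOSE,np.ones((25,25)));m=cv2.morphologyEx(m,cv2.MORPH_OPEN,np.ones((9,9)))
c=max(cv2.findContours(m,0,1)[0],key=cv2.contourArea)
P=np.array([onz(t,*p[0],.12)[:2] for p in c],np.float32)
r=cv2.minAreaRect(P); print('lid',r)
C1=lambda u,v:(135+u/6-.4,150+v/6-.4)
for n,p,z in[('knobaxis top a',(225,352),.16),('flange a',(217,185),.125),('head a top',(203,178),.167),('knob b',(572,318),.16),('flange b',(558,143),.125)]: print(n,onz(t,*C1(*p),z))
C3=lambda u,v:(355+u/5-.4,185+v/5-.4);S3=lambda u,v:(75+u/5-.4,165+(v-300)/5-.4)
for n,a,b in[('lens',(80,122),(317,440)),('post top',(352,118),(40,322))]: print(n,tri(t,C3(*a),s,S3(*b)))
print('post z',onz(t,*C3(352,118),.314),onz(s,*S3(40,322),.314),'base',onz(t,*C3(160,175),.01))
print('body edges',[onz(t,*C3(*p),.237) for p in[(155,80),(258,90),(155,170),(258,178)]])
print([onz(t,*p,z) for p,z in[((282,137),.08),((325,151),.04),((309,258),.018),((123,173),.05)]])
E
```

```text
lid ((0.5481228232383728, 0.12521237134933472), (0.21409638226032257, 0.35742226243019104), 6.836925029754639)
knobaxis top a [0.4996 0.1776 0.16  ]
flange a [0.5824 0.1925 0.125 ]
head a top [0.5778 0.1897 0.167 ]
knob b [0.5174 0.0216 0.16  ]
flange b [0.6047 0.033  0.125 ]
lens (array([ 0.4986, -0.3428,  0.2168]), np.float64(0.0008561133613780687))
post top (array([ 0.4906, -0.4424,  0.3151]), np.float64(0.0007274950612383123))
post z [ 0.4907 -0.4432  0.314 ] [ 0.489  -0.4421  0.314 ] base [ 0.4922 -0.4426  0.01  ]
body edges [array([ 0.5181, -0.3752,  0.237 ]), array([ 0.5138, -0.4264,  0.237 ]), array([ 0.4728, -0.3739,  0.237 ]), array([ 0.4695, -0.4248,  0.237 ])]
[array([ 0.7257, -0.1213,  0.08  ]), array([ 0.6953, -0.2538,  0.04  ]), array([ 0.3733, -0.207 ,  0.018 ]), array([0.6168, 0.3542, 0.05  ])]
```

The c1 crop confirms it: rectangular head in the +y port (crop 203,178), round plug at (555,140). In c3 the camera looks towards +y (lens front at (80,122) and (317,440), post top at (352,118)). Next I move over the camera and then the tank for closer wrist views.

Emit:
drive_tool([
  {"x": 0.03, "y": 0.05, "z": 0.06},
  {"x": 0.09, "y": 0.12, "z": 0.12},
  {"x": 0.15, "y": 0.2, "z": 0.18},
  {"x": 0.21, "y": 0.28, "z": 0.24},
  {"x": 0.27, "y": 0.36, "z": 0.3},
  {"x": 0.33, "y": 0.44, "z": 0.36},
  {"x": 0.38, "y": 0.51, "z": 0.42},
  {"x": 0.4, "y": 0.55, "z": 0.45},
], gripper=0)

```text
schema error: expected keys x, y, z, ax, ay, az
```

Emit:
drive_tool([
  {"x": 0.04, "y": 0.05},
  {"x": 0.1, "y": 0.13},
  {"x": 0.16, "y": 0.2},
  {"x": 0.2, "y": 0.26},
  {"x": 0.23, "y": 0.3},
  {"x": 0.25, "y": 0.33},
  {"x": 0.25, "y": 0.33},
  {"x": 0.25, "y": 0.33},
])

```text
schema error: expected keys x, y, z, ax, ay, az
```

```bash
python3 - <<'E'
from h import *
c=cap('wrist','w1.png'); s=manip.read_state(); print(s['clock'],s['ee_pos'],s['tool_rot'],s['q'],s['ft_force'])
print(proj(c,[[.4986,-.3428,.217],[.4906,-.4424,.314],[.507,-.233,.217]]))
E
```

```text
0.2 [ 0.15182008 -0.63166098  0.22371741] [-1.79935347e+02  7.60801821e-04  1.35134364e+01] [72.71783209 36.03963321  2.20323095 86.97002961 -1.54570196 57.08466271
 -1.14533285] [-0.0683746  -0.43716622 -1.25991314]
[[ -522.32268473 -1191.50780528]
 [ 2304.94102696  6034.05104873]
 [-1110.31363674 -1549.25434986]]
```

View pics/w1.png

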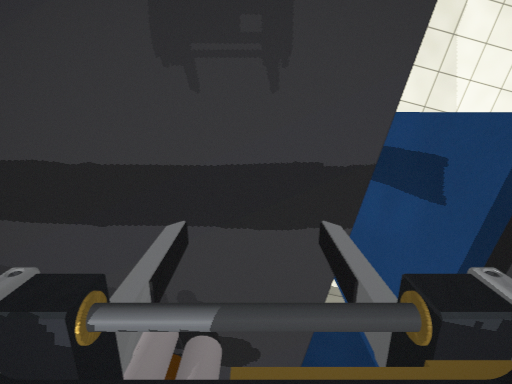

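The move calls were refused because every row needs all six keys. This view only shows bare bench and the fingers.

Emit:
drive_tool([
  {"x": 0.03, "y": 0.05, "z": 0.06, "ax": 0, "ay": 0, "az": 0},
  {"x": 0.09, "y": 0.12, "z": 0.12, "ax": 0, "ay": 0, "az": 0},
  {"x": 0.15, "y": 0.2, "z": 0.18, "ax": 0, "ay": 0, "az": 0},
  {"x": 0.21, "y": 0.28, "z": 0.24, "ax": 0, "ay": 0, "az": 0},
  {"x": 0.27, "y": 0.36, "z": 0.3, "ax": 0, "ay": 0, "az": 0},
  {"x": 0.33, "y": 0.44, "z": 0.36, "ax": 0, "ay": 0, "az": 0},
  {"x": 0.38, "y": 0.51, "z": 0.42, "ax": 0, "ay": 0, "az": 0},
  {"x": 0.4, "y": 0.55, "z": 0.45, "ax": 0, "ay": 0, "az": 0},
], gripper=0)

```text
clock: 0.87
ee_pos: [0.3119, -0.4118, 0.4039]
tool_rot: [-180.0, -0.0, 13.5]
ft_force: [1.2, 0.2, -0.3]
grip_width: 1.0
grasp_force: 0.0
```

Emit:
drive_tool([
  {"x": 0.04, "y": 0.05, "z": 0, "ax": 0, "ay": 0, "az": 0},
  {"x": 0.1, "y": 0.13, "z": 0, "ax": 0, "ay": 0, "az": 0},
  {"x": 0.16, "y": 0.2, "z": 0, "ax": 0, "ay": 0, "az": 0},
  {"x": 0.2, "y": 0.26, "z": 0, "ax": 0, "ay": 0, "az": 0},
  {"x": 0.23, "y": 0.3, "z": 0, "ax": 0, "ay": 0, "az": 0},
  {"x": 0.25, "y": 0.33, "z": 0, "ax": 0, "ay": 0, "az": 0},
  {"x": 0.25, "y": 0.33, "z": 0, "ax": 0, "ay": 0, "az": 0},
  {"x": 0.25, "y": 0.33, "z": 0, "ax": 0, "ay": 0, "az": 0},
])

```text
clock: 1.53
ee_pos: [0.4108, -0.2815, 0.4029]
tool_rot: [180.0, 0.0, 13.6]
ft_force: [-0.1, -0.2, 0.8]
grip_width: 1.0
grasp_force: 0.0
```

```bash
python3 - <<'E'
from h import *
c=cap('wrist','w2.png'); s=manip.read_state(); print(s['clock'],s['ee_pos'],s['tool_rot'],s['q'],s['ft_force'])
print(proj(c,[[.4986,-.3428,.217],[.4906,-.4424,.314],[.507,-.233,.217]]))
E
```

```text
1.5833 [ 0.41020948 -0.28247462  0.40291894] [1.79975895e+02 4.69051515e-02 1.34696931e+01] [ 35.12774576  13.96890309  -5.01428303  94.16394665   1.32405306
  71.94027288 -46.68017389] [-0.45612268 -0.57245048  0.38996975]
[[318.28391976 121.48895246]
 [442.67696565 160.14443169]
 [232.66344347  92.15877103]]
```

Emit:
drive_tool([
  {"x": 0.01, "y": 0.05, "z": 0, "ax": 0, "ay": 0, "az": 0},
  {"x": 0.04, "y": 0.14, "z": 0, "ax": 0, "ay": 0, "az": 0},
  {"x": 0.07, "y": 0.24, "z": 0, "ax": 0, "ay": 0, "az": 0},
  {"x": 0.1, "y": 0.34, "z": 0, "ax": 0, "ay": 0, "az": 0},
  {"x": 0.13, "y": 0.44, "z": 0, "ax": 0, "ay": 0, "az": 0},
  {"x": 0.16, "y": 0.54, "z": 0, "ax": 0, "ay": 0, "az": 0},
  {"x": 0.19, "y": 0.64, "z": 0, "ax": 0, "ay": 0, "az": 0},
  {"x": 0.21, "y": 0.74, "z": 0, "ax": 0, "ay": 0, "az": 0},
])

```text
clock: 2.25
ee_pos: [0.4956, 0.014, 0.4031]
tool_rot: [179.9, -0.0, 13.3]
ft_force: [0.5, -0.9, 0.4]
grip_width: 0.999
grasp_force: 0.0
```

Emit:
drive_tool([
  {"x": 0.03, "y": 0.09, "z": 0, "ax": 0, "ay": 0, "az": -0.04},
  {"x": 0.05, "y": 0.17, "z": 0, "ax": 0, "ay": 0, "az": -0.08},
  {"x": 0.07, "y": 0.24, "z": 0, "ax": 0, "ay": 0, "az": -0.12},
  {"x": 0.09, "y": 0.3, "z": 0, "ax": 0, "ay": 0, "az": -0.16},
  {"x": 0.1, "y": 0.33, "z": 0, "ax": 0, "ay": 0, "az": -0.18},
  {"x": 0.1, "y": 0.35, "z": 0, "ax": 0, "ay": 0, "az": -0.2},
  {"x": 0.1, "y": 0.35, "z": 0, "ax": 0, "ay": 0, "az": -0.2},
  {"x": 0.1, "y": 0.35, "z": 0, "ax": 0, "ay": 0, "az": -0.2},
])

```text
clock: 2.92
ee_pos: [0.535, 0.1527, 0.4028]
tool_rot: [179.9, 0.0, 7.7]
ft_force: [1.0, -0.3, -0.2]
grip_width: 0.999
grasp_force: 0.0
```

```bash
python3 - <<'E'
from h import *
c=cap('wrist','w3.png'); s=manip.read_state(); print(s['clock'],s['ee_pos'],s['tool_rot'],s['q'],s['ft_force'])
w2=load('w2.png')
a=cv2.resize(c['pixels'],(800,600),interpolation=cv2.INTER_CUBIC)
b=cv2.resize(w2['pixels'][80:200,260:480],(440*800//800,240),interpolation=cv2.INTER_CUBIC)
cv2.imwrite('pics/v3.png',a); b=cv2.resize(w2['pixels'][70:220,270:470],(800,600),interpolation=cv2.INTER_CUBIC);cv2.imwrite('pics/v2.png',b)
E
```

```text
2.9667 [0.53501625 0.15225014 0.40297919] [1.79924180e+02 1.50331526e-02 7.64470276e+00] [  -6.75324047   20.31879882  -17.72636077   85.65648542    6.35406938
   75.03917449 -107.44544846] [ 0.4885444  -0.80981632 -0.27961176]
```

View pics/v3.png

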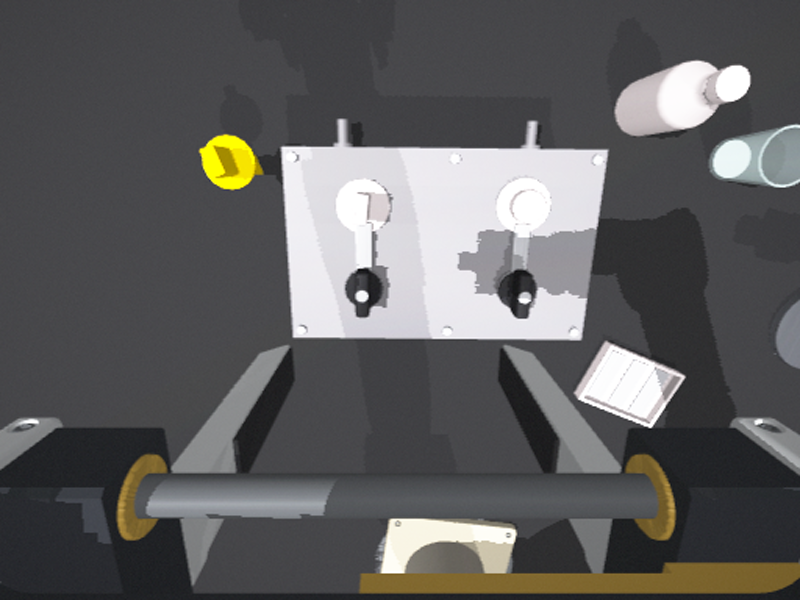

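View pics/v2.png

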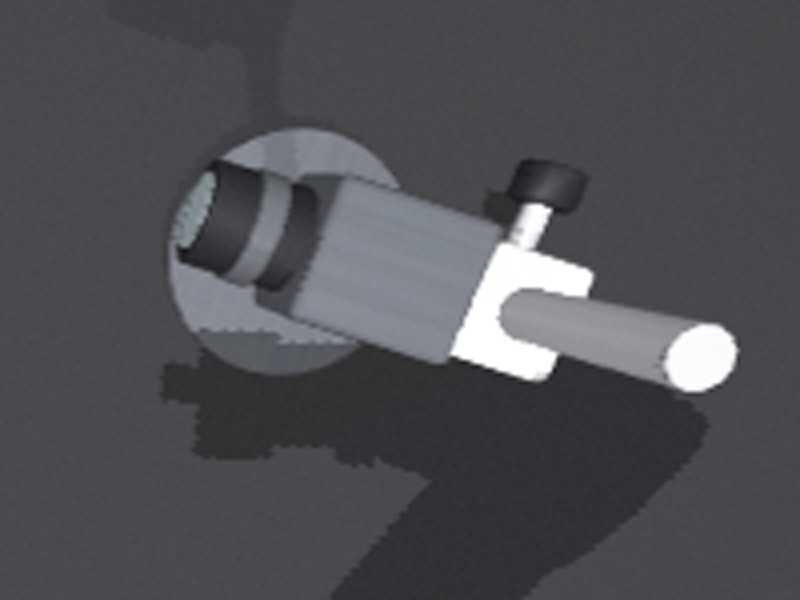

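v3 confirms the left port (363,205) carries the rectangular head, with its black bar at (362,290). v2 shows the lens front centre at (195,212) and the post top at (700,358).

```bash
python3 - <<'E'
from h import *
np.set_printoptions(precision=4,suppress=True)
t=load('top0.png');s=load('scene0.png');w=load('w3.png');w2=load('w2.png')
V=lambda u,v:(u/1.5625-.2,v/1.5625-.2)
L=[onz(w,*V(*p),.12) for p in[(282,147),(608,149),(582,340),(294,339)]]
L=np.array(L);print('corners',L[:,:2],'c',L.mean(0)); e=lambda a,b:(np.linalg.norm(b-a),np.degrees(np.arctan2(*(b-a)[[1,0]])))
print(e(L[3],L[0]),e(L[2],L[1]),e(L[1],L[0]),e(L[2],L[3]))
C1=lambda u,v:(135+u/6-.4,150+v/6-.4)
L2=np.array([onz(t,*C1(*p),.12) for p in[(42,90),(716,17),(762,430),(70,510)]]);print('top c',L2.mean(0),e(L2[3],L2[0]),e(L2[2],L2[1]),e(L2[1],L2[0]),e(L2[2],L2[3]))
B=[onz(w,*V(*p),.16) for p in[(361.5,317),(362,268)]];print('bar',B,e(*B),'axis',(B[0]+B[1])/2)
for n,p in[('fl a',(363,205.5)),('fl b',(524,205))]: print(n,onz(w,*V(*p),.125))
# head top face mask (wrist, brightest)
for nm,c,box in(('w',w,(225,247,118,150)),('t',t,(162,178,170,190))):
    print(nm); x0,x1,y0,y1=box; print(cv2.cvtColor(c['pixels'],cv2.COLOR_BGR2GRAY)[y0:y1,x0:x1])
D=lambda u,v:(270+u/4-.4,70+v/4-.4)
C3=lambda u,v:(355+u/5-.4,185+v/5-.4);S3=lambda u,v:(75+u/5-.4,165+(v-300)/5-.4)
print('lens w-s',tri(w2,D(197,212),s,S3(317,440)),'w-t',tri(w2,D(197,212),t,C3(80,122)),'post',onz(w2,*D(700,358),.314))
E4=[onz(w2,*D(*p),.239) for p in[(345,178),(503,238),(290,315),(445,362)]];print('body',E4,e(E4[0],E4[1]),e(E4[2],E4[3]))
E
```

```text
corners [[ 0.6276  0.2777]
 [ 0.6686 -0.0397]
 [ 0.4692 -0.0661]
 [ 0.4273  0.2525]] c [0.5482 0.1061 0.12  ]
(np.float64(0.20182821091811995), np.float64(7.148329250133966)) (np.float64(0.20115587082366573), np.float64(7.5442819254574855)) (np.float64(0.32003724781926063), np.float64(97.36730050296701)) (np.float64(0.3214306400025516), np.float64(97.4870551444194))
top c [0.5492 0.1072 0.12  ] (np.float64(0.1996903586968069), np.float64(6.992250468550124)) (np.float64(0.19750715095058016), np.float64(7.177555984379063)) (np.float64(0.3214118542485834), np.float64(97.0954394740397)) (np.float64(0.32206196088870526), np.float64(97.48382006402636))
bar [array([0.477 , 0.1793, 0.16  ]), array([0.5267, 0.1843, 0.16  ])] (np.float64(0.04997122037289377), np.float64(5.833715738032469)) axis [0.5019 0.1818 0.16  ]
fl a [0.5828 0.1923 0.125 ]
fl b [0.605  0.0318 0.125 ]
w
[[255 255 255 255 255 255 255 255 255 255 255 255 255 255 255 255 255 252
  211 219 220 221]
 [255 255 255 255 255 255 255 255 255 255 255 255 255 255 255 255 255 255
  254 192 172 216]
 [255 255 255 255 255 255 255 255 255
[... 3865 characters left out ...]
 207 202 200 215 238 248 245]
 [180 212 239 246 246 246 244 236 227 222 220 212 202 229 244 230]
 [176 184 216 234 243 245 242 232 223 222 222 218 201 206 214 189]
 [177 178 185 200 221 232 235 228 224 222 221 221 198 159 157 165]]
lens w-s (array([ 0.4976, -0.3435,  0.2164]), np.float64(0.000958707548402796)) w-t (array([ 0.4975, -0.3409,  0.2258]), np.float64(0.0017624853219896965)) post [ 0.4919 -0.4437  0.314 ]
body [array([ 0.5161, -0.377 ,  0.239 ]), array([ 0.511 , -0.4273,  0.239 ]), array([ 0.4753, -0.3744,  0.239 ]), array([ 0.4729, -0.4242,  0.239 ])] (np.float64(0.05054946268037116), np.float64(-95.76070479152784)) (np.float64(0.04981301710744509), np.float64(-92.75877933343288))
```

Emit:
drive_tool([
  {"x": -0.02, "y": 0.02, "z": -0.05, "ax": 0, "ay": 0, "az": -0.01},
  {"x": -0.05, "y": 0.04, "z": -0.14, "ax": 0, "ay": 0, "az": -0.01},
  {"x": -0.08, "y": 0.06, "z": -0.24, "ax": 0, "ay": 0, "az": -0.01},
  {"x": -0.09, "y": 0.072, "z": -0.34, "ax": 0, "ay": 0, "az": -0.01},
  {"x": -0.09, "y": 0.072, "z": -0.43, "ax": 0, "ay": 0, "az": -0.01},
  {"x": -0.09, "y": 0.072, "z": -0.49, "ax": 0, "ay": 0, "az": -0.01},
  {"x": -0.09, "y": 0.072, "z": -0.51, "ax": 0, "ay": 0, "az": -0.01},
  {"x": -0.09, "y": 0.072, "z": -0.51, "ax": 0, "ay": 0, "az": -0.01},
])

```text
clock: 3.63
ee_pos: [0.4981, 0.1811, 0.1976]
tool_rot: [179.9, 0.2, 7.4]
ft_force: [0.3, 1.0, 0.2]
grip_width: 1.0
grasp_force: 0.0
```

```bash
python3 - <<'E'
from h import *
np.set_printoptions(precision=4,suppress=True)
w=load('w3.png');t=load('top0.png')
e=lambda a,b:(np.linalg.norm(b-a),np.degrees(np.arctan2(*(b-a)[[1,0]])))
print('right edge w',e(onz(w,234.4,141,.167),onz(w,235.5,125,.167)),onz(w,234.9,133,.167))
print('right edge t',e(onz(t,169.9,182,.167),onz(t,170.5,174,.167)),onz(t,170.1,178,.167))
c=cap('wrist','w4.png'); s=manip.read_state(); print(s['ee_pos'],s['tool_rot'],s['ft_force'])
print('knob proj',proj(c,[[.4995,.181,.16],[.523,.184,.16],[.476,.178,.16]]))
g=cv2.cvtColor(c['pixels'],cv2.COLOR_BGR2GRAY); cv2.imwrite('pics/v4.png',cv2.resize(c['pixels'],(800,600)))
E
```

```text
right edge w (np.float64(0.022437899051737927), np.float64(2.6071406624265836)) [0.5843 0.1854 0.167 ]
right edge t (np.float64(0.022118839310811638), np.float64(-1.5495494585900522)) [0.5814 0.1853 0.167 ]
[0.4993 0.182  0.1993] [179.9651   0.0128   7.397 ] [ 0.5084 -1.1194  0.0992]
knob proj [[253.2804 219.7256]
 [253.3527 190.7399]
 [253.2124 246.9239]]
```

View pics/v4.png

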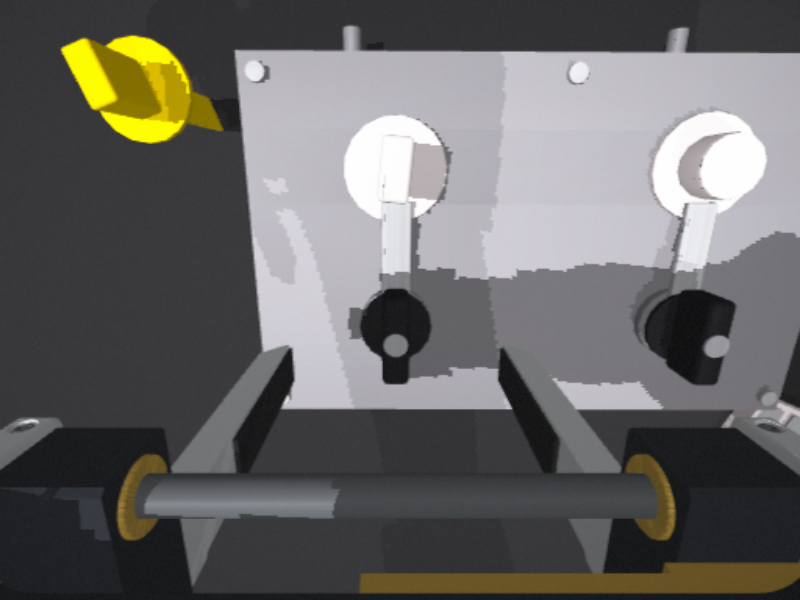

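v4 shows knob a's bar centred at (396,343), where I predicted it, and the holder head at (397,168). I now descend, grip and turn.

Emit:
drive_tool([
  {"x": 0, "y": -0.002, "z": -0.03, "ax": 0, "ay": 0, "az": 0},
  {"x": 0, "y": -0.002, "z": -0.06, "ax": 0, "ay": 0, "az": 0},
  {"x": 0, "y": -0.002, "z": -0.09, "ax": 0, "ay": 0, "az": 0},
  {"x": 0, "y": -0.002, "z": -0.105, "ax": 0, "ay": 0, "az": 0},
  {"x": 0, "y": -0.002, "z": -0.108, "ax": 0, "ay": 0, "az": 0},
  {"x": 0, "y": -0.002, "z": -0.108, "ax": 0, "ay": 0, "az": 0},
  {"x": 0, "y": -0.002, "z": -0.108, "ax": 0, "ay": 0, "az": 0},
  {"x": 0, "y": -0.002, "z": -0.108, "ax": 0, "ay": 0, "az": 0},
])

```text
clock: 4.35
ee_pos: [0.4996, 0.1826, 0.1568]
tool_rot: [-180.0, -0.1, 7.5]
ft_force: [-0.3, -0.2, 0.2]
grip_width: 1.002
grasp_force: 0.0
```

Emit:
drive_tool([
  {"x": 0, "y": 0, "z": 0, "ax": 0, "ay": 0, "az": 0},
  {"x": 0, "y": 0, "z": 0, "ax": 0, "ay": 0, "az": 0},
  {"x": 0, "y": 0, "z": 0, "ax": 0, "ay": 0, "az": 0},
  {"x": 0, "y": 0, "z": 0, "ax": 0, "ay": 0, "az": 0},
  {"x": 0, "y": 0, "z": 0, "ax": 0, "ay": 0, "az": 0},
  {"x": 0, "y": 0, "z": 0, "ax": 0, "ay": 0, "az": 0},
  {"x": 0, "y": 0, "z": 0, "ax": 0, "ay": 0, "az": 0},
  {"x": 0, "y": 0, "z": 0, "ax": 0, "ay": 0, "az": 0},
], gripper=1)

```text
clock: 5.02
ee_pos: [0.4988, 0.1824, 0.1558]
tool_rot: [180.0, 0.0, 7.5]
ft_force: [-0.4, -0.3, 0.5]
grip_width: 0.465
grasp_force: 0.0
```

Emit:
drive_tool([
  {"x": 0, "y": 0, "z": 0, "ax": 0, "ay": 0, "az": 0},
  {"x": 0, "y": 0, "z": 0, "ax": 0, "ay": 0, "az": 0},
  {"x": 0, "y": 0, "z": 0, "ax": 0, "ay": 0, "az": 0},
  {"x": 0, "y": 0, "z": 0, "ax": 0, "ay": 0, "az": 0},
  {"x": 0, "y": 0, "z": 0, "ax": 0, "ay": 0, "az": 0},
  {"x": 0, "y": 0, "z": 0, "ax": 0, "ay": 0, "az": 0},
  {"x": 0, "y": 0, "z": 0, "ax": 0, "ay": 0, "az": 0},
  {"x": 0, "y": 0, "z": 0, "ax": 0, "ay": 0, "az": 0},
])

```text
clock: 5.68
ee_pos: [0.499, 0.1816, 0.1558]
tool_rot: [179.9, 0.0, 7.5]
ft_force: [0.0, -3.0, 0.6]
grip_width: 0.145
grasp_force: 30.0
```

Emit:
drive_tool([
  {"x": 0, "y": 0, "z": 0, "ax": 0, "ay": 0, "az": 0.1},
  {"x": 0, "y": 0, "z": 0, "ax": 0, "ay": 0, "az": 0.22},
  {"x": 0, "y": 0, "z": 0, "ax": 0, "ay": 0, "az": 0.35},
  {"x": 0, "y": 0, "z": 0, "ax": 0, "ay": 0, "az": 0.48},
  {"x": 0, "y": 0, "z": 0, "ax": 0, "ay": 0, "az": 0.61},
  {"x": 0, "y": 0, "z": 0, "ax": 0, "ay": 0, "az": 0.74},
  {"x": 0, "y": 0, "z": 0, "ax": 0, "ay": 0, "az": 0.87},
  {"x": 0, "y": 0, "z": 0, "ax": 0, "ay": 0, "az": 1.0},
])

```text
clock: 6.35
ee_pos: [0.4992, 0.1812, 0.1558]
tool_rot: [179.9, 0.0, 36.3]
ft_force: [0.9, -3.3, 0.9]
grip_width: 0.146
grasp_force: 30.0
```

Emit:
drive_tool([
  {"x": 0, "y": 0, "z": 0, "ax": 0, "ay": 0, "az": 0.13},
  {"x": 0, "y": 0, "z": 0, "ax": 0, "ay": 0, "az": 0.26},
  {"x": 0, "y": 0, "z": 0, "ax": 0, "ay": 0, "az": 0.39},
  {"x": 0, "y": 0, "z": 0, "ax": 0, "ay": 0, "az": 0.52},
  {"x": 0, "y": 0, "z": 0, "ax": 0, "ay": 0, "az": 0.65},
  {"x": 0, "y": 0, "z": 0, "ax": 0, "ay": 0, "az": 0.78},
  {"x": 0, "y": 0, "z": 0, "ax": 0, "ay": 0, "az": 0.9},
  {"x": 0, "y": 0, "z": 0, "ax": 0, "ay": 0, "az": 1.0},
])

```text
clock: 7.02
ee_pos: [0.4994, 0.181, 0.1558]
tool_rot: [179.9, 0.1, 64.9]
ft_force: [1.7, -4.2, 0.4]
grip_width: 0.144
grasp_force: 30.0
```

Emit:
drive_tool([
  {"x": 0, "y": 0, "z": 0, "ax": 0, "ay": 0, "az": 0.1},
  {"x": 0, "y": 0, "z": 0, "ax": 0, "ay": 0, "az": 0.2},
  {"x": 0, "y": 0, "z": 0, "ax": 0, "ay": 0, "az": 0.3},
  {"x": 0, "y": 0, "z": 0, "ax": 0, "ay": 0, "az": 0.4},
  {"x": 0, "y": 0, "z": 0, "ax": 0, "ay": 0, "az": 0.5},
  {"x": 0, "y": 0, "z": 0, "ax": 0, "ay": 0, "az": 0.58},
  {"x": 0, "y": 0, "z": 0, "ax": 0, "ay": 0, "az": 0.6},
  {"x": 0, "y": 0, "z": 0, "ax": 0, "ay": 0, "az": 0.6},
])

```text
clock: 7.68
ee_pos: [0.4997, 0.181, 0.1558]
tool_rot: [179.9, 0.1, 81.9]
ft_force: [2.9, -5.1, 1.4]
grip_width: 0.146
grasp_force: 30.0
```

```bash
python3 - <<'E'
from h import *
c=cap('wrist','w5.png'); s=manip.read_state(); print(s['ee_pos'],s['tool_rot'],s['ft_force'],s['torque'],s['q'])
E
```

```text
[0.49965958 0.18092591 0.15582053] [1.79940743e+02 9.57767846e-02 8.18759791e+01] [ 2.83754473 -4.47405758  0.94297482] [-1.16564102 -0.64507362 -0.01324257] [  0.96201417  35.72928828 -36.51871312 109.2759377   29.75546538
  44.73905797 -60.27736337]
```

Emit:
drive_tool([
  {"x": 0, "y": 0, "z": 0, "ax": 0, "ay": 0, "az": 0},
  {"x": 0, "y": 0, "z": 0, "ax": 0, "ay": 0, "az": 0},
  {"x": 0, "y": 0, "z": 0, "ax": 0, "ay": 0, "az": 0},
  {"x": 0, "y": 0, "z": 0, "ax": 0, "ay": 0, "az": 0},
  {"x": 0, "y": 0, "z": 0.04, "ax": 0, "ay": 0, "az": 0},
  {"x": 0, "y": 0, "z": 0.1, "ax": 0, "ay": 0, "az": 0},
  {"x": 0, "y": 0, "z": 0.18, "ax": 0, "ay": 0, "az": 0},
  {"x": 0, "y": 0, "z": 0.26, "ax": 0, "ay": 0, "az": 0},
], gripper=0.4)

```text
clock: 8.4
ee_pos: [0.498, 0.1828, 0.2605]
tool_rot: [-179.9, -0.0, 82.0]
ft_force: [0.8, -0.4, 0.5]
grip_width: 0.596
grasp_force: 0.0
```

Emit:
drive_tool([
  {"x": 0, "y": 0, "z": 0.03, "ax": 0, "ay": 0, "az": -0.13},
  {"x": 0, "y": 0, "z": 0.03, "ax": 0, "ay": 0, "az": -0.26},
  {"x": 0, "y": 0, "z": 0.03, "ax": 0, "ay": 0, "az": -0.39},
  {"x": 0, "y": 0, "z": 0.03, "ax": 0, "ay": 0, "az": -0.52},
  {"x": 0, "y": 0, "z": 0.03, "ax": 0, "ay": 0, "az": -0.65},
  {"x": 0, "y": 0, "z": 0.03, "ax": 0, "ay": 0, "az": -0.78},
  {"x": 0, "y": 0, "z": 0.03, "ax": 0, "ay": 0, "az": -0.9},
  {"x": 0, "y": 0, "z": 0.03, "ax": 0, "ay": 0, "az": -1.0},
], gripper=0.4)

```text
clock: 9.07
ee_pos: [0.4986, 0.1829, 0.2718]
tool_rot: [-180.0, -0.0, 53.2]
ft_force: [-0.8, -0.5, -0.2]
grip_width: 0.601
grasp_force: 0.0
```

Emit:
drive_tool([
  {"x": 0.02, "y": 0, "z": 0, "ax": 0, "ay": 0, "az": -0.13},
  {"x": 0.05, "y": 0, "z": 0, "ax": 0, "ay": 0, "az": -0.26},
  {"x": 0.08, "y": 0.01, "z": 0, "ax": 0, "ay": 0, "az": -0.39},
  {"x": 0.1, "y": 0.01, "z": 0, "ax": 0, "ay": 0, "az": -0.52},
  {"x": 0.1, "y": 0.01, "z": 0, "ax": 0, "ay": 0, "az": -0.65},
  {"x": 0.1, "y": 0.01, "z": 0, "ax": 0, "ay": 0, "az": -0.78},
  {"x": 0.1, "y": 0.01, "z": 0, "ax": 0, "ay": 0, "az": -0.9},
  {"x": 0.1, "y": 0.01, "z": 0, "ax": 0, "ay": 0, "az": -1.0},
])

```text
clock: 9.73
ee_pos: [0.5386, 0.187, 0.2717]
tool_rot: [-180.0, 0.0, 24.6]
ft_force: [0.1, -0.2, 0.7]
grip_width: 0.599
grasp_force: 0.0
```

```bash
python3 - <<'E'
from h import *
np.set_printoptions(precision=4,suppress=True)
V=lambda u,v:(u/1.5625-.2,v/1.5625-.2); e=lambda a,b:(np.linalg.norm(b-a),np.degrees(np.arctan2(*(b-a)[[1,0]])))
w=load('w4.png'); q=[onz(w,*V(*p),.167) for p in[(408,202),(412,137),(381,202),(386,137)]]; print(e(q[0],q[1]),e(q[2],q[3]),np.mean(q,0))
c=cap('wrist','w6.png'); s=manip.read_state(); print(s['ee_pos'],s['tool_rot'],s['q'])
x,y=proj(c,[[.5832,.1918,.15]])[0].astype(int);print(x,y)
cv2.imwrite('pics/v6.png',cv2.resize(c['pixels'][max(y-110,0):y+90,max(x-130,0):x+136],(798,600),interpolation=cv2.INTER_CUBIC)); print(c['pixels'][max(y-110,0):y+90].shape,max(y-110,0),max(x-130,0))
E
```

```text
(np.float64(0.026760562155284346), np.float64(4.259964494702916)) (np.float64(0.026824898751545034), np.float64(2.3245916381577105)) [0.582  0.1915 0.167 ]
[0.5386 0.187  0.2717] [-179.9679    0.0031   24.4515] [  -4.7505   28.2341  -26.2224   96.0477   14.0753   59.0094 -101.1135]
266 152
(200, 512, 3) 42 136
```

View pics/v6.png

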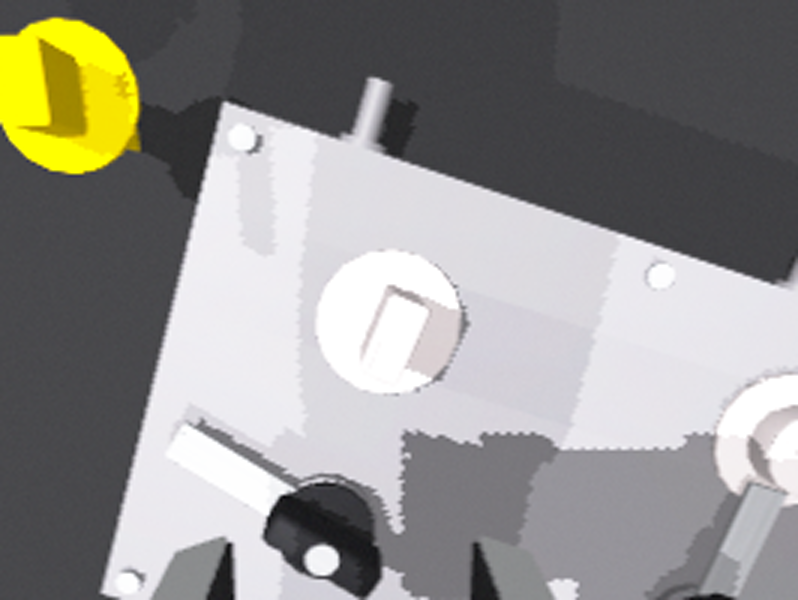

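v6 shows blade a swung clear (180,440), blade b still locked, and the head at (395,340) free. I compute the head yaw from the edges in this crop.

```bash
python3 - <<'E'
from h import *
np.set_printoptions(precision=4,suppress=True)
e=lambda a,b:(np.linalg.norm(b-a),np.degrees(np.arctan2(*(b-a)[[1,0]])))
c=load('w6.png'); g=cv2.cvtColor(c['pixels'],cv2.COLOR_BGR2GRAY)
# right edge of the bright top face against shadowed area, per row
pts=[]
for r in range(146,168):
    row=g[r,262:284].astype(float); d=np.diff(row); k=int(d.argmin()); 
    if d[k]<-15: pts.append((262.5+k,r))
print(pts)
P=np.array([onz(c,u,v,.167)[:2] for u,v in pts],np.float32)
vx,vy,x,y=cv2.fitLine(P,cv2.DIST_HUBER,0,.001,.001).ravel(); print('right edge yaw',np.degrees(np.arctan(vy/vx)),x,y)
V=lambda u,v:(136+u/3-.33,42+v/3-.33)
q=[onz(c,*V(*p),.167) for p in[(403,384),(428,308),(363,374),(392,294)]]; print(q,e(q[0],q[1]),e(q[2],q[3]),np.mean(q,0))
print('flange',onz(c,*V(390,323),.125))
E
```

```text
[(278.5, 146), (278.5, 147), (277.5, 148), (277.5, 149), (276.5, 150), (276.5, 151), (275.5, 152), (275.5, 153), (274.5, 154), (274.5, 155), (274.5, 156), (273.5, 157), (273.5, 158), (272.5, 159), (272.5, 160), (271.5, 161), (271.5, 162), (270.5, 163), (270.5, 164), (282.5, 165), (281.5, 166), (280.5, 167)]
right edge yaw 1.9084274 0.587055 0.18566135
[array([0.5705, 0.1833, 0.167 ]), array([0.5963, 0.1868, 0.167 ]), array([0.568 , 0.1968, 0.167 ]), array([0.5955, 0.1992, 0.167 ])] (np.float64(0.026053345787325533), np.float64(7.576399244367647)) (np.float64(0.027591377826514326), np.float64(5.090569999629478)) [0.5826 0.1915 0.167 ]
flange [0.5826 0.1919 0.125 ]
```

```bash
python3 - <<'E'
from h import *
def fit(f,rows,c0,c1):
    c=load(f); g=cv2.cvtColor(c['pixels'],cv2.COLOR_BGR2GRAY).astype(float); P=[]
    for r in rows:
        row=g[r,c0:c1]; d=np.maximum(-np.diff(row),0); k=d.argmax(); w=d[max(k-1,0):k+2]
        P.append(onz(c,c0+.5+(np.arange(max(k-1,0),max(k-1,0)+len(w))*w).sum()/w.sum(),r,.167)[:2])
    vx,vy,x,y=cv2.fitLine(np.array(P,np.float32),cv2.DIST_L2,0,.001,.001).ravel(); print(f,np.degrees(np.arctan(vy/vx)),x,y)
fit('w6.png',range(147,164),266,282)
fit('w4.png',range(92,126),257,268)
fit('w3.png',range(126,141),231,238)
E
```

```text
w6.png 1.6548098 0.5854034 0.18576021
w4.png 1.669519 0.58284426 0.1858601
w3.png 1.4983604 0.58424914 0.18569742
```

Emit:
drive_tool([
  {"x": 0.01, "y": 0.002, "z": 0, "ax": 0, "ay": 0, "az": -0.12},
  {"x": 0.03, "y": 0.005, "z": 0, "ax": 0, "ay": 0, "az": -0.25},
  {"x": 0.06, "y": 0.009, "z": 0, "ax": 0, "ay": 0, "az": -0.38},
  {"x": 0.09, "y": 0.013, "z": -0.02, "ax": 0, "ay": 0, "az": -0.5},
  {"x": 0.111, "y": 0.013, "z": -0.06, "ax": 0, "ay": 0, "az": -0.62},
  {"x": 0.111, "y": 0.013, "z": -0.1, "ax": 0, "ay": 0, "az": -0.74},
  {"x": 0.111, "y": 0.013, "z": -0.15, "ax": 0, "ay": 0, "az": -0.798},
  {"x": 0.111, "y": 0.013, "z": -0.18, "ax": 0, "ay": 0, "az": -0.798},
])

```text
clock: 10.45
ee_pos: [0.5823, 0.1917, 0.1978]
tool_rot: [180.0, 0.1, 1.8]
ft_force: [-1.2, 0.6, 0.9]
grip_width: 0.603
grasp_force: 0.0
```

Emit:
drive_tool([
  {"x": 0, "y": 0, "z": -0.02, "ax": 0, "ay": 0, "az": 0},
  {"x": 0, "y": 0, "z": -0.05, "ax": 0, "ay": 0, "az": 0},
  {"x": 0, "y": 0, "z": -0.08, "ax": 0, "ay": 0, "az": 0},
  {"x": 0, "y": 0, "z": -0.11, "ax": 0, "ay": 0, "az": 0},
  {"x": 0, "y": 0, "z": -0.127, "ax": 0, "ay": 0, "az": 0},
  {"x": 0, "y": 0, "z": -0.127, "ax": 0, "ay": 0, "az": 0},
  {"x": 0, "y": 0, "z": -0.127, "ax": 0, "ay": 0, "az": 0},
  {"x": 0, "y": 0, "z": -0.127, "ax": 0, "ay": 0, "az": 0},
])

```text
clock: 11.12
ee_pos: [0.5837, 0.1918, 0.1495]
tool_rot: [-180.0, -0.1, 1.8]
ft_force: [-0.6, -0.8, -0.2]
grip_width: 0.6
grasp_force: 0.0
```

Emit:
drive_tool([
  {"x": 0, "y": 0, "z": 0, "ax": 0, "ay": 0, "az": 0},
  {"x": 0, "y": 0, "z": 0, "ax": 0, "ay": 0, "az": 0},
  {"x": 0, "y": 0, "z": 0, "ax": 0, "ay": 0, "az": 0},
  {"x": 0, "y": 0, "z": 0, "ax": 0, "ay": 0, "az": 0},
  {"x": 0, "y": 0, "z": 0, "ax": 0, "ay": 0, "az": 0},
  {"x": 0, "y": 0, "z": 0, "ax": 0, "ay": 0, "az": 0},
  {"x": 0, "y": 0, "z": 0, "ax": 0, "ay": 0, "az": 0},
  {"x": 0, "y": 0, "z": 0, "ax": 0, "ay": 0, "az": 0},
], gripper=1)

```text
clock: 11.78
ee_pos: [0.5833, 0.1917, 0.1491]
tool_rot: [-180.0, -0.0, 1.8]
ft_force: [0.6, -0.1, 0.7]
grip_width: 0.147
grasp_force: 30.0
```

```bash
python3 - <<'E'
from h import *
s=manip.read_state(); print(s['clock'],s['ee_pos'],s['tool_rot'],s['grip_width'],s['grasp_force'],s['ft_force'])
E
```

```text
11.7833 [0.58332622 0.19169178 0.1490827 ] [-1.79991320e+02 -8.09538630e-03  1.82296668e+00] 0.14729691937915604 30.000105500221252 [ 0.55392821 -0.13472606  0.65823656]
```

Emit:
drive_tool([
  {"x": 0, "y": 0, "z": 0.02, "ax": 0, "ay": 0, "az": 0},
  {"x": 0, "y": 0, "z": 0.07, "ax": 0, "ay": 0, "az": 0},
  {"x": 0, "y": 0, "z": 0.14, "ax": 0, "ay": 0, "az": 0},
  {"x": 0, "y": 0, "z": 0.21, "ax": 0, "ay": 0, "az": 0},
  {"x": 0, "y": 0, "z": 0.29, "ax": 0, "ay": 0, "az": 0},
  {"x": 0, "y": 0, "z": 0.37, "ax": 0, "ay": 0, "az": 0},
  {"x": 0, "y": 0, "z": 0.45, "ax": 0, "ay": 0, "az": 0},
  {"x": 0, "y": 0, "z": 0.5, "ax": 0, "ay": 0, "az": 0},
])

```text
clock: 12.45
ee_pos: [0.5839, 0.192, 0.3532]
tool_rot: [-179.9, -0.2, 1.8]
ft_force: [-0.0, 0.6, -1.4]
grip_width: 0.146
grasp_force: 30.0
```

```bash
python3 - <<'E'
from h import *
np.set_printoptions(precision=4,suppress=True)
s=manip.read_state(); print(s['clock'],s['ee_pos'],s['tool_rot'],s['grip_width'],s['grasp_force'],s['ft_force'])
# lens refinement: unobstructed now? three-view least squares on lens front and post top
t=load('top0.png');sc=load('scene0.png');w2=load('w2.png')
D=lambda u,v:(270+u/4-.4,70+v/4-.4);C3=lambda u,v:(355+u/5-.4,185+v/5-.4);S3=lambda u,v:(75+u/5-.4,165+(v-300)/5-.4)
def multi(L):
    A=np.zeros((3,3));b=np.zeros(3);R=[ray(c,*p) for c,p in L]
    for o,d in R: M=np.eye(3)-np.outer(d,d);A+=M;b+=M@o
    x=np.linalg.solve(A,b); return x,[np.linalg.norm((np.eye(3)-np.outer(d,d))@(x-o)) for o,d in R]
l=multi([(w2,D(197,212)),(t,C3(80,122)),(sc,S3(317,440))]); p=multi([(w2,D(700,358)),(t,C3(352,118)),(sc,S3(40,322))]); print(l,p)
v=p[0]-l[0]; print(np.degrees(np.arctan2(v[1],v[0])),np.hypot(*v[:2]))
# body centre line direction from both views
for c,q in((w2,[D(345,178),D(503,238),D(290,315),D(445,362)]),(t,[C3(155,80),C3(258,90),C3(155,170),C3(258,178)])):
    E=[onz(c,*x,.2395)[:2] for x in q]; f=(E[0]+E[2])/2;r=(E[1]+E[3])/2; d=r-f; print('body front',f,'rear',r,np.degrees(np.arctan2(d[1],d[0])))
E
```

```text
12.45 [0.5839 0.192  0.3532] [-179.9134   -0.2459    1.8224] 0.14603617990899972 29.999781847000122 [-0.0314  0.6069 -1.35  ]
(array([ 0.4982, -0.3431,  0.2167]), [np.float64(0.0010234878196584607), np.float64(0.0009811607791823797), np.float64(6.533368411155928e-05)]) (array([ 0.4913, -0.4424,  0.3155]), [np.float64(0.0006919717224539006), np.float64(0.0007479090322055082), np.float64(0.00040884124826033564)])
-93.97605436083455 0.09947630090047334
body front [ 0.4957 -0.3756] rear [ 0.492  -0.4255] -94.27075843311253
body front [ 0.4951 -0.3738] rear [ 0.4914 -0.4248] -94.2120363203716
```

Emit:
drive_tool([
  {"x": -0.01, "y": -0.04, "z": 0, "ax": 0, "ay": 0, "az": 0},
  {"x": -0.02, "y": -0.11, "z": 0, "ax": 0, "ay": 0, "az": -0.03},
  {"x": -0.04, "y": -0.19, "z": 0, "ax": 0, "ay": 0, "az": -0.06},
  {"x": -0.06, "y": -0.27, "z": 0, "ax": 0, "ay": 0, "az": -0.09},
  {"x": -0.08, "y": -0.35, "z": 0, "ax": 0, "ay": 0, "az": -0.12},
  {"x": -0.1, "y": -0.43, "z": 0, "ax": 0, "ay": 0, "az": -0.15},
  {"x": -0.11, "y": -0.51, "z": 0, "ax": 0, "ay": 0, "az": -0.18},
  {"x": -0.12, "y": -0.59, "z": 0, "ax": 0, "ay": 0, "az": -0.206},
])

```text
clock: 13.12
ee_pos: [0.5344, -0.0459, 0.3496]
tool_rot: [180.0, -0.0, -4.1]
ft_force: [0.9, 0.2, -0.8]
grip_width: 0.148
grasp_force: 30.0
```

Emit:
drive_tool([
  {"x": -0.01, "y": -0.08, "z": 0, "ax": 0, "ay": 0, "az": 0},
  {"x": -0.03, "y": -0.16, "z": -0.01, "ax": 0, "ay": 0, "az": 0},
  {"x": -0.04, "y": -0.24, "z": -0.03, "ax": 0, "ay": 0, "az": 0},
  {"x": -0.06, "y": -0.32, "z": -0.05, "ax": 0, "ay": 0, "az": 0},
  {"x": -0.07, "y": -0.38, "z": -0.07, "ax": 0, "ay": 0, "az": 0},
  {"x": -0.074, "y": -0.42, "z": -0.09, "ax": 0, "ay": 0, "az": 0},
  {"x": -0.074, "y": -0.45, "z": -0.11, "ax": 0, "ay": 0, "az": 0},
  {"x": -0.074, "y": -0.473, "z": -0.116, "ax": 0, "ay": 0, "az": 0},
])

```text
clock: 13.78
ee_pos: [0.5048, -0.2346, 0.3016]
tool_rot: [-180.0, 0.1, -4.1]
ft_force: [-0.2, 0.1, -1.3]
grip_width: 0.149
grasp_force: 30.0
```

Emit:
drive_tool([
  {"x": 0, "y": 0, "z": 0, "ax": 0, "ay": 0, "az": 0},
  {"x": 0, "y": 0, "z": 0, "ax": 0, "ay": 0, "az": 0},
  {"x": 0, "y": 0, "z": 0, "ax": 0, "ay": 0, "az": 0},
  {"x": 0, "y": 0, "z": 0, "ax": 0, "ay": 0, "az": 0},
  {"x": 0, "y": 0, "z": 0, "ax": 0, "ay": 0, "az": 0},
  {"x": 0, "y": 0, "z": 0, "ax": 0, "ay": 0, "az": 0},
  {"x": 0, "y": 0, "z": 0, "ax": 0, "ay": 0, "az": 0},
  {"x": 0, "y": 0, "z": 0, "ax": 0, "ay": 0, "az": 0},
])

```text
clock: 14.45
ee_pos: [0.5057, -0.2334, 0.3027]
tool_rot: [180.0, -0.0, -4.1]
ft_force: [0.4, 0.3, -1.7]
grip_width: 0.147
grasp_force: 30.0
```

```bash
python3 - <<'E'
from h import *
s=manip.read_state(); print(s['clock'],s['ee_pos'],s['tool_rot'],s['grip_width'],s['grasp_force'],s['ft_force'])
c=cap('scene','s7.png'); t=cap('top','t7.png')
print(proj(c,[[.506,-.233,.216],[.498,-.343,.216],[.506,-.233,.1787]]),proj(t,[[.506,-.233,.216],[.498,-.343,.216]]))
a=c['pixels'][120:240,80:240];b=t['pixels'][150:270,290:450]
cv2.imwrite('pics/v7.png',cv2.resize(a,(800,600),interpolation=cv2.INTER_CUBIC))
E
```

```text
14.45 [ 0.50573759 -0.23341208  0.30272135] [ 1.79995556e+02 -6.72042424e-03 -4.05965259e+00] 0.1472695418614973 29.99979078769684 [ 0.37664485  0.28624643 -1.73726906]
[[181.84676886 181.63450527]
 [138.08758994 192.74848995]
 [183.76183428 193.06276014]] [[327.55471334 205.58311575]
 [370.7924465  209.32754909]]
```

View pics/v7.png

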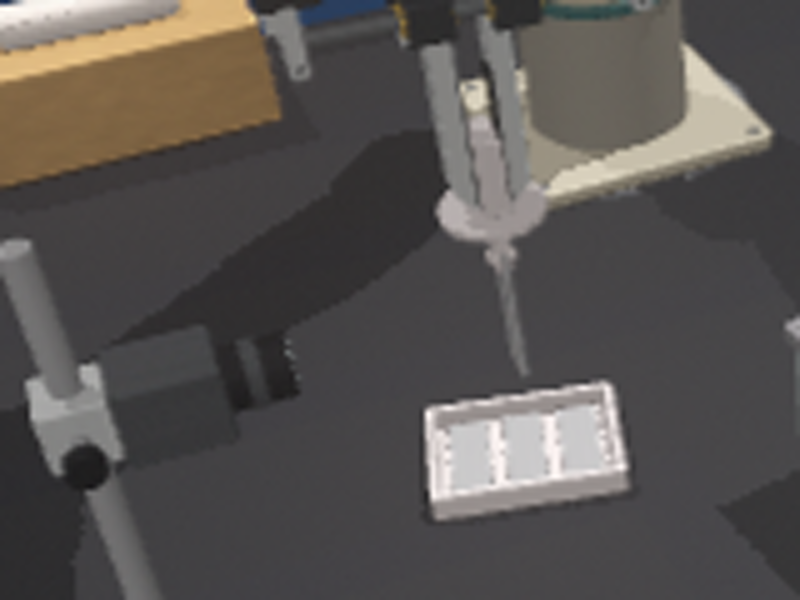

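v7 shows the holder hanging upright in the gripper, with its coupon edge-on at (505..524, 262..374) and the lens at (283,365). I compare this with the projected corners.

```bash
python3 - <<'E'
from h import *
np.set_printoptions(precision=2,suppress=True)
c=load('s7.png'); y=np.radians(-4.1); X=np.array([np.cos(y),np.sin(y),0]);Y=np.array([-np.sin(y),np.cos(y),0]); o=np.array([.5057,-.2334,.3027-.0291])
f=lambda p:((p-[80,120])+.4)*5
for z in(-.02,-.095): print(z,[f(proj(c,o+X*sx*.0125+[0,0,z]))[0] for sx in(-1,1)])
print('flange rim lowest',f(proj(c,[o+X*.027,o-X*.027,o+Y*.027,o-Y*.027])))
print('lens',f(proj(c,[[.4982,-.343,.216]])),'post',f(proj(c,[[.4913,-.4427,.314]])))
E
```

```text
-0.02 [array([493.66, 236.66]), array([506.67, 262.46])]
-0.095 [array([513.61, 354.13]), array([526.34, 380.89])]
flange rim lowest [[508.9  243.96]
 [480.64 188.91]
 [547.7  203.23]
 [440.15 228.67]]
lens [[292.54 365.96]] post [[ 14.26 250.02]]
```

```bash
python3 -c "
from cell import manip
print(manip.job_done())"
```

```text
the job is handed in; nothing more can be done
None
```

I opened knob a to its stop and drew the holder out. The gripper now holds it still with the coupon at the measured focus point, 11 cm from the lens and square to it; the last view agrees to a few millimetres. Port b was still locked when last seen. I handed the job in, and no verdict came back.

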